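# Weigh a tray of loose rollers

### The job

Weigh the loose rollers: lift their open tray by its bridge handle, carry it level so that no roller falls out, and set it down gently in the middle of the bench scale's pan. Let go of it, then press the start button on the front of the weighing indicator fully in and leave it. Do not press start before the tray stands on the scale, and leave the other things on the table where they are.

Things in the scene. Friction and masses are not known exactly. Their poses are not given: they have to be found in the camera images.
- tray: Open sheet-metal tray, 150 (x) x 106 (y) mm, floor and walls 3 mm thick, walls 20 mm high, with a bridge handle along its x axis: two uprights at the ends and a bar over the middle, 90 mm high overall. It weighs about 0.28 kg empty, 0.5 kg with the rollers. Origin: centre of its underside, z up. It holds three loose rollers and stands flat on the table.
- tray_grip (a point): Middle of the wooden grip of the tray's handle, 78 mm above the tray's underside. The grip is 96 mm long (along tray x), 16 mm thick (along tray y) and 26 mm high (65 to 91 mm above the underside). Same axes as the tray.
- scale: Low bench scale fixed on the table: black base, 190 x 190 mm, on four feet, with a square flat dark steel pan, 180 x 180 mm, whose top is 50 mm above the table. The pan does not move under load. Origin: centre of the underside, on the table.
- scale_top (a point): Centre of the top face of the scale's pan, 50 mm above the table. Axes along the pan's sides.
- indicator: Weighing indicator, a large solid light-grey box fixed on the right of the table, 262 deep (x) x 334 wide (y) x 312 mm high, with a lamp tower on top. Its upright front panel (display and three controls) faces the robot, 130 mm before the origin. Origin: centre of its underside; +x points from the front panel to its back. Keep the arm clear of it.
- start_face (a point): Centre of the start button's front face when out: middle control of three under the indicator's display (large grey box, 0.34 m wide, 0.31 m high, at the right). Round green cap 18 mm across, about 11 mm proud of the upright panel, 96 mm above the table; neighbours 74 mm away. Site fixed to the indicator: +x level into the panel (pressing direction), +z up. Tilt the tool: no room for an upright gripper.
- indicator_start (a joint): Travel of the start button: 0 when out, 0.004 m fully in. A spring pushes it out again; fully in takes about 9 N. A press counts from 0.003 m.
- roller_1: One of three alike loose steel rollers lying in the tray, free to roll: 64 mm long, 24 mm across, 0.05 to 0.1 kg. Origin: its centre; y along its axis.
- roller_2: One of three alike loose steel rollers lying in the tray, free to roll: 64 mm long, 24 mm across, 0.05 to 0.1 kg. Origin: its centre; y along its axis.
- roller_3: One of three alike loose steel rollers lying in the tray, free to roll: 64 mm long, 24 mm across, 0.05 to 0.1 kg. Origin: its centre; y along its axis.
- mouse: Computer mouse, 110 x 62 x 45 mm, a bystander on the table. Origin: centre of its underside.
- big_weight: Round check weight with a knob, 42 mm across, 66 mm high, a bystander. Origin: centre of its underside.
- mid_weight: Round check weight with a knob, 31 mm across, 49 mm high, a bystander standing between tray and scale. Origin: centre of its underside.
- tape: Roll of black tape lying flat, 59 mm across, 19 mm high, a bystander. Origin: centre of its underside.
- calculator: Pocket calculator, 122 x 68 x 13 mm, lying flat, a bystander. Origin: centre of its underside.
- stamp: Hand stamp with a knob handle, 26 x 48 x 68 mm, a bystander. Origin: centre of its underside.

How it is judged:
By the outcome, as a careful person would: the job done as asked, in the order asked, and still so for the second after the job is handed in, with the robot touching nothing.
It also fails if it takes over 64 s, if anything falls off the work surface, if the arm or the gripper's body presses on something with over 40 N, if the wrist force passes 120 N, or if a joint passes its speed limit or range.

### The arm

A 6-joint arm with a two-finger parallel gripper is mounted at the origin on a cart in front of the work surface, level with it; the furniture and walls round the work are solid. World frame = base frame: x ahead of the robot, y to its left, z up, the work surface at z = 0. Lengths are in m, angles in rad, forces in N, time in s.
With the tool pointing down it reaches from about 0.35 to 0.975 m from the base axis. Payload 4.9 kg.
Tool frame: the origin (TCP) lies on the centre line of the jaws, within the pads' length; the fingertips stand 11 mm ahead of it and the grasp point (between the pads) lies 8 mm behind it; x points along the fingers, z is the direction in which the jaws open and shut, and the axes are right-handed (so a half turn about x gives the same grasp; the last joint's range is limited). The gripper opens to 85 mm and grips with 20 to 120 N. Pads are 22 mm wide; open, the fingers measure 114 mm over their backs; the gripper's body (76 mm by 85 mm) begins 54 mm behind the grasp point. The pads swing forward as they close: fully open they stand 13 mm farther back than shut.
Start: joints at [1.048, 0.053, 1.613, -0, 1.476, -0.119], TCP at [0.246, 0.575, 0.219] pointing down, gripper open.
Joint ranges: [-3.01, 3.01], [-1.01, 2.22], [0.06, 2.58], [-1.02, 4.17], [0.09, 2.62], [-3.14, 3.14]. Speed limits (rad/s): [2.57, 2.57, 3.14, 3.14, 3.14, 3.14].

### API

Orientations are given as a unit quaternion [x, y, z, w].
In Python, from workcell import arm gives the robot as it stands.
- The arm moves only by the tool apply_moves, never from a script. Its argument "commands" is a list of rows, each a list of 7 numbers: the shift along the tool's x, y, z as a fraction of full scale, then the turn, a rotation vector about the tool's x, y, z as a fraction of full scale, then the closure, from -1 (fully open) to 1 (shut), so that 0 is half open. A call has 1 to 10 rows; each row is the pose to reach, as a shift and turn from the pose commanded when the call began, along the tool's axes at that moment; what a row does not reach only later rows make up. Full scale, the value 1, is 25 cm for a shift and 60 degrees for a turn. A row lasts 1/12 s, in which the tool goes at most 41.7 mm and 7.16 degrees, less where a joint would pass 70% of its speed; a pose out of reach is approached as far as the arm can. A call with a number of a shift or a turn outside -1 to 1 is refused whole. A call with a gripper value outside its range is refused whole. The fingers move at their own pace and stop on an object; "squeeze" is the grip in N (left out, the last holds). Time passes only in rows, so rows that repeat a pose let the fingers close. It gives the time, the measured TCP pose, the force and the opening at its end, in the units of the state.
- arm.read_state(): the state, without advancing time (a new reading comes with each control period).
- arm.read_camera(name): name is "side" or "top" or "wrist"; returns the picture (480x640x3 uint8, red, green, blue); there is no depth.
- arm.calibration(name): a dict with "vfov" (degrees; the focal length in pixels is half the picture's height over the tangent of half this angle, whatever the lens; pixels are square), "cx", "cy" (the principal point, pixels), "k1" (the pictures are not rectified: a ray, as slopes to the right and down, at radius r is drawn at 1 + k1 r^2 times it, then the intrinsics apply), "cam_to_world" (4x4, takes a point from camera to world coordinates); the wrist camera has in their place "hand_eye" (4x4, takes a point from camera to tool coordinates, whose origin is the TCP and whose axes are the tool frame's). Camera axes: x right, y down, z forward; pixel columns grow to the right and rows downward; lengths in m; the calibration is good to about 2 mm. A picture is of the moment at which its call begins: read the wrist's pose just before it. calibration takes no time and is no camera call.
- arm.job_done(): hands the job in, once; it reports no verdict.
Trained networks look in the newest picture that a camera, given by its name, has taken for a name from the list of things; names that differ only in an ending like _2 or _b are one class to them, and where a whole thing is asked for, a point or a joint stands for the part that bears it (a point fixed in the world has none). Each returns a list of dicts, best first, with "confidence" (0 to 1); they miss things now and then, are a little off and sometimes report something else, mostly with a low value. They report only what shows in the picture. A call takes as long as a camera call.
- arm.trace(camera, target): "mask" (480x640 bool, what is visible of it).
- arm.spot_point(camera, target): "centre" ([x, y, z] in m, in world coordinates, good to about 4 mm: a listed point, or the origin of a listed thing).
The state is a dict: "time": time; "qpos": joint angles; "joint_vel": joint speeds; "effort": joint torques, N m; "eef_pos": TCP position; "ee_rot": TCP orientation; "ft_force": force on the tool from outside, world axes, zero at the start; "ft_torque": the same for the moment, N m; "grip_width": finger opening in m.
Only numpy, scipy, OpenCV 4.12 (cv2) and the standard library are available. Lean on these libraries where they do the work, as an engineer would, in place of code of your own. Each camera call takes 0.05 s, during which the arm holds its last target. There are 200 camera calls.

## Working session

There is one attempt and no reset: what is moved stays moved. The work goes in short steps, Python scripts to look and compute and a tool call to move; the robot and the scene stay as the last step left them, time stands still between calls to the robot, and variables do not carry over. Pictures are saved under pics/ and viewed, about 8 in all and at most 12, crops included, and the job is handed in when it is done.

Besides the shell and the picture viewer there is one more tool, called after "Emit:" as name([rows], argument=value, ...), one row to a line, values as JSON. apply_moves: Moves the arm, as the interface text tells. Its arguments: {"type":"object","properties":{"commands":{"type":"array","items":{"type":"array","items":{"type":"number"}}},"squeeze":{"type":"number"}},"required":["commands"]}

```bash
mkdir -p pics; python3 - <<'E'
from workcell import arm
import cv2, numpy as np
s=arm.read_state()
print({k:np.round(v,3).tolist() for k,v in s.items()})
ims=[]
for c in("top","side"):
    im=arm.read_camera(c); cv2.imwrite(f"pics/{c}0.png",im[...,::-1])
    for n in("tray","tray_grip","scale_top","indicator","start_face","mid_weight","big_weight","mouse","tape","stamp","calculator","roller_1"):
        print(c,n,[(np.round(d["centre"],3).tolist(),round(d["confidence"],2)) for d in arm.spot_point(c,n)[:3]])
E
```

```text
{'time': 0.0, 'qpos': [1.048, 0.053, 1.614, -0.0, 1.476, -0.119], 'joint_vel': [0.0, 0.0, -0.001, -0.0, 0.001, -0.001], 'effort': [-0.002, -39.37, -37.017, -0.0, 0.007, -0.0], 'eef_pos': [0.245, 0.574, 0.218], 'ee_rot': [-0.39, 0.591, 0.389, 0.589], 'ft_force': [0.865, -0.35, 0.035], 'ft_torque': [0.027, 0.02, -0.006], 'grip_width': 0.085}
top tray [([0.532, 0.06, 0.003], 0.78)]
top tray_grip [([0.541, 0.061, 0.08], 0.88)]
top scale_top [([0.479, 0.357, 0.048], 0.62), ([0.537, 0.056, 0.013], 0.21)]
top indicator []
top start_face [([0.512, -0.294, 0.095], 0.71)]
top mid_weight [([0.493, 0.185, -0.004], 0.63)]
top big_weight [([0.701, 0.012, 0.001], 0.65)]
top mouse [([0.403, -0.157, -0.003], 0.56), ([0.482, 0.353, 0.05], 0.43)]
top tape [([0.397, -0.403, -0.001], 0.72), ([0.51, -0.297, 0.093], 0.42)]
top stamp [([0.716, -0.061, 0.0], 0.68)]
top calculator [([0.404, -0.296, -0.005], 0.68), ([0.395, -0.403, -0.005], 0.59)]
top roller_1 [([0.493, 0.038, 0.014], 0.71), ([0.57, 0.08, 0.016], 0.6), ([0.535, 0.054, 0.017], 0.46)]
side tray [([0.535, 0.06, -0.0], 0.59), ([0.706, 0.012, 0.002], 0.35)]
side tray_grip [([0.532, 0.06, 0.075], 0.68)]
side scale_top [([0.484, 0.349, 0.05], 0.81), ([0.532, 0.062, 0.077], 0.55)]
side indicator []
side start_face [([0.512, -0.298, 0.096], 0.8)]
side mid_weight [([0.492, 0.183, 0.002], 0.83)]
side big_weight [([0.706, 0.012, 0.003], 0.91), ([0.394, -0.409, 0.004], 0.26)]
side mouse [([0.406, -0.16, -0.0], 0.64)]
side tape [([0.396, -0.405, 0.001], 0.68), ([0.492, 0.183, 0.004], 0.19)]
side stamp [([0.711, -0.062, 0.002], 0.62)]
side calculator [([0.707, 0.014, 0.002], 0.71), ([0.407, -0.298, 0.004], 0.59)]
side roller_1 [([0.535, 0.06, 0.017], 0.81), ([0.396, -0.404, 0.004], 0.57), ([0.494, 0.038, 0.014], 0.53)]
```

View pics/top0.png

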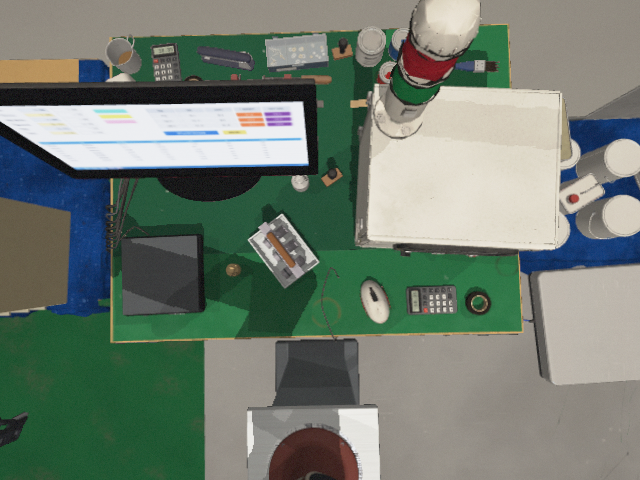

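View pics/side0.png

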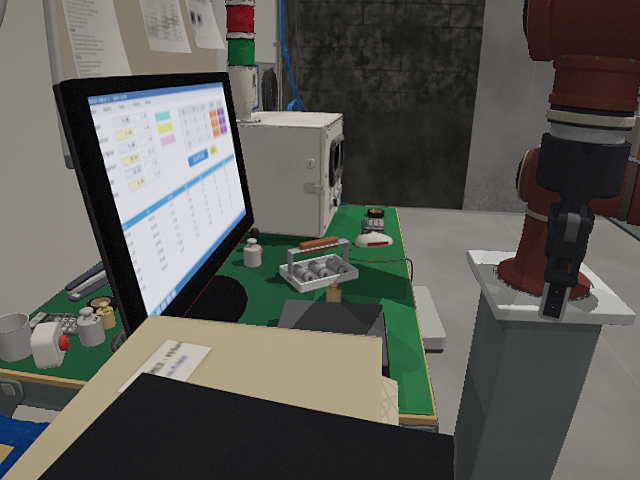

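The top view shows the tray near (284,250), turned about 45°, the scale near (163,275), and the mid weight at (233,269) between them. The indicator front edge runs along row ~247, and a monitor stands behind the scale. The side view confirms this, with the handle bar at (320,243).

```bash
cat > h.py <<'E'
from workcell import arm
import cv2, numpy as np
from scipy.spatial.transform import Rotation as R
def ray(cam,uv,pose=None):
    c=arm.calibration(cam); f=240/np.tan(np.radians(c["vfov"])/2)
    K=np.array([[f,0,c["cx"]],[0,f,c["cy"]],[0,0,1]])
    p=cv2.undistortPoints(np.array([[uv]],float),K,np.array([c["k1"],0,0,0,0.]))[0,0]
    T=c["cam_to_world"] if pose is None else pose@c["hand_eye"]
    T=np.array(T); d=T[:3,:3]@[p[0],p[1],1]; return T[:3,3],d/np.linalg.norm(d)
def atz(cam,uv,z,pose=None):
    o,d=ray(cam,uv,pose); return o+d*(z-o[2])/d[2]
def tri(a,b):
    o1,d1=ray("top",a);o2,d2=ray("side",b)
    t=np.linalg.lstsq(np.c_[d1,-d2],o2-o1,rcond=None)[0]
    p,q=o1+t[0]*d1,o2+t[1]*d2; return (p+q)/2,np.linalg.norm(p-q)
def tool():
    s=arm.read_state(); T=np.eye(4);T[:3,:3]=R.from_quat(s["ee_rot"]).as_matrix();T[:3,3]=s["eef_pos"];return T
def delta(Tt,T=None):
    """shift & turn in full-scale units"""
    T=tool() if T is None else T
    return np.round(T[:3,:3].T@(Tt[:3,3]-T[:3,3])/.25,3), np.round(R.from_matrix(T[:3,:3].T@Tt[:3,:3]).as_rotvec()/np.radians(60),3)
def mk(x,z,p):
    x=np.array(x,float);x/=np.linalg.norm(x);z=np.array(z,float);z-=x*(x@z);z/=np.linalg.norm(z)
    T=np.eye(4);T[:3,:3]=np.c_[x,np.cross(z,x),z];T[:3,3]=p;return T
E
python3 - <<'E'
from h import *
im=arm.read_camera("top")
for n,z in(("tray_grip",.05),("scale_top",.05),("scale",.05),("tray",.01)):
    for d in arm.trace("top",n)[:1]:
        pts=cv2.findNonZero(d["mask"].astype(np.uint8))
        P=np.array([atz("top",p[0],z)[:2] for p in pts],np.float32)
        print(n,round(d["confidence"],2),cv2.minAreaRect(P),len(pts))
for n,uv in(("bar a",(265,237)),("bar b",(293,267))): print(n,atz("top",uv,.085))
for uv in((122,237),(202,235),(204,312),(122,315)): print("scale",atz("top",uv,.05))
for uv in((358,245),(557,248)): print("ind",atz("top",uv,.312))
print("mon BR",tri((316,168),(252,235)),"TR",tri((316,84),(230,73)))
print(np.round(tool(),3).tolist(),arm.calibration("wrist"))
E
```

```text
tray_grip 0.92 ((0.5358479022979736, 0.06008312478661537), (0.15625658631324768, 0.10480806231498718), 35.606258392333984) 2270Traceback (most recent call last):
  File "<stdin>", line 6, in <module>
  File "h.py", line 11, in atz
    o,d=ray(cam,uv,pose); return o+d*(z-o[2])/d[2]
        ~~~^^^^^^^^^^^^^
  File "h.py", line 5, in ray
    c=arm.calibration(cam); f=240/np.tan(np.radians(c["vfov"])/2)
ValueError: time passes only in moves, steps and waits
```

```bash
sed -i 's/^def ray/import functools\n@functools.lru_cache\ndef cal(n): return arm.calibration(n)\ndef ray/; s/c=arm.calibration(cam)/c=cal(cam)/' h.py
python3 - <<'E'
from h import *
im=arm.read_camera("top")
for n,z in(("scale",.05),("tray",.01)):
    for d in arm.trace("top",n)[:1]:
        pts=cv2.findNonZero(d["mask"].astype(np.uint8))
        P=np.array([atz("top",p[0],z)[:2] for p in pts],np.float32)
        print(n,round(d["confidence"],2),cv2.minAreaRect(P),len(pts))
for n,uv in(("bar a",(265,237)),("bar b",(293,267))): print(n,atz("top",uv,.085))
for uv in((122,237),(202,235),(204,312),(122,315)): print("scale",atz("top",uv,.05))
for uv in((358,245),(557,248)): print("ind",atz("top",uv,.312))
print("mon BR",tri((316,168),(252,235)),"TR",tri((316,84),(230,73)))
print(np.round(tool(),3).tolist(),cal("wrist"))
E
```

```text
tray 0.81 ((0.5379686951637268, 0.06419627368450165), (0.1644306480884552, 0.11057087033987045), 35.58377456665039) 2439
bar a [0.56412387 0.09537356 0.085     ]
bar b [0.4935018  0.03264019 0.085     ]
scale [0.57602087 0.43942226 0.05      ]
scale [0.57544549 0.24968635 0.05      ]
scale [0.39351692 0.24708189 0.05      ]
scale [0.39222412 0.43946649 0.05      ]
ind [ 0.53018094 -0.0985015   0.312     ]
ind [ 0.51534016 -0.44434475  0.312     ]
mon BR (array([ 0.71794307, -0.02763232,  0.05822306]), np.float64(0.017301426777413725)) TR (array([ 0.75793844, -0.03464176,  0.44560725]), np.float64(0.02059205335101845))
[[-0.0, -0.92, 0.393, 0.246], [-0.0, 0.393, 0.92, 0.575], [-1.0, -0.0, -0.0, 0.219], [0.0, 0.0, 0.0, 1.0]] {'vfov': 58.26921388786809, 'cx': 316.6315756115059, 'cy': 246.7810476989039, 'k1': -0.08384840045550357, 'hand_eye': array([[ 2.75997308e-04, -2.98630578e-01,  9.54368745e-01,
        -1.54164299e-01],
       [-6.25930262e-04, -9.54368646e-01, -2.98630366e-01,
         7.63344140e-02],
       [ 9.99999766e-01, -5.14947102e-04, -4.50325093e-04,
         8.64058834e-04],
       [ 0.00000000e+00,  0.00000000e+00,  0.00000000e+00,
         1.00000000e+00]])}
```

Emit:
apply_moves([
  [-0.12, -0.94, -0.72, -0.5, 0, 0, -1],
  [-0.12, -0.94, -0.72, -0.5, 0, 0, -1],
  [-0.12, -0.94, -0.72, -0.5, 0, 0, -1],
  [-0.12, -0.94, -0.72, -0.5, 0, 0, -1],
  [-0.12, -0.94, -0.72, -0.5, 0, 0, -1],
  [-0.12, -0.94, -0.72, -0.5, 0, 0, -1],
  [-0.12, -0.94, -0.72, -0.5, 0, 0, -1],
  [-0.12, -0.94, -0.72, -0.5, 0, 0, -1],
  [-0.12, -0.94, -0.72, -0.5, 0, 0, -1],
])

```text
time: 2.35
eef_pos: [0.3925, 0.3148, 0.2501]
ee_rot: [0.528, -0.47, -0.528, -0.471]
ft_force: [-0.2, 0.2, 0.8]
grip_width: 0.0856
```

```bash
python3 - <<'E'
from h import *
a=np.radians(128)
print(tool()[:3,3],delta(mk([0,0,-1],[np.cos(a),np.sin(a),0],[.535,.061,.25])))
E
```

```text
[0.39252571 0.31478881 0.25009526] (array([ 1.000e-03, -4.500e-01, -1.074e+00]), array([-0.523, -0.   ,  0.002]))
```

Emit:
apply_moves([
  [0, -0.45, -1, -0.52, 0, 0, -1],
  [0, -0.45, -1, -0.52, 0, 0, -1],
  [0, -0.45, -1, -0.52, 0, 0, -1],
  [0, -0.45, -1, -0.52, 0, 0, -1],
  [0, -0.45, -1, -0.52, 0, 0, -1],
  [0, -0.45, -1, -0.52, 0, 0, -1],
  [0, -0.45, -1, -0.52, 0, 0, -1],
  [0, -0.45, -1, -0.52, 0, 0, -1],
  [0, -0.45, -1, -0.52, 0, 0, -1],
  [0, -0.45, -1, -0.52, 0, 0, -1],
])

```text
time: 3.18
eef_pos: [0.5323, 0.0833, 0.2489]
ee_rot: [-0.635, 0.309, 0.636, 0.31]
ft_force: [-0.7, 0.2, -0.6]
grip_width: 0.0856
```

```bash
python3 - <<'E'
from h import *
T=tool(); print(T.round(3).tolist())
cv2.imwrite("pics/w1.png",arm.read_camera("wrist")[...,::-1])
for n in("tray_grip","tray","roller_1"): print(n,[(np.round(d["centre"],3).tolist(),round(d["confidence"],2)) for d in arm.spot_point("wrist",n)[:3]])
E
```

```text
[[-0.001, -0.787, -0.617, 0.532], [0.001, -0.617, 0.787, 0.083], [-1.0, 0.0, 0.001, 0.249], [0.0, 0.0, 0.0, 1.0]]
tray_grip [([0.532, 0.062, 0.079], 0.88)]
tray [([0.533, 0.066, 0.0], 0.62)]
roller_1 [([0.571, 0.077, 0.018], 0.85), ([0.532, 0.052, 0.019], 0.61), ([0.491, 0.035, 0.019], 0.56)]
```

View pics/w1.png

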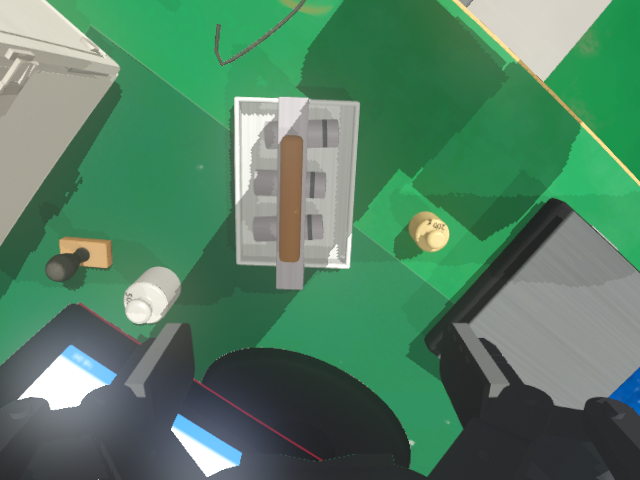

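The wrist view shows the wooden grip running from (293,136) to (289,262), nearly aligned with image vertical. Three rollers lie inside, clear of the grip.

```bash
python3 - <<'E'
from h import *
T=tool()
a=atz("wrist",(292,137),.09,T);b=atz("wrist",(289,262),.09,T)
d=b-a;print(a,b,(a+b)/2,np.linalg.norm(d),np.degrees(np.arctan2(d[1],d[0])))
c=[atz("wrist",p,.02,T) for p in((235,97),(359,101),(351,268),(236,265))]
print(np.mean(c,0)); 
for i,j in((0,3),(1,2)): d=c[j]-c[i];print(np.linalg.norm(d),np.degrees(np.arctan2(d[1],d[0])))
yaw=np.radians(90+38)
E
```

```text
[0.49601454 0.03370058 0.09      ] [0.57230228 0.08880257 0.09      ] [0.53415841 0.06125158 0.09      ] 0.0941065756156748 35.84026335146967
[0.53445422 0.06160231 0.02      ]
0.15199812826283457 35.55124931787316
0.1513015142592409 36.84812277151815
```

Emit:
apply_moves([
  [0.1, 0.048, -0.074, 0.033, 0, 0, -1],
  [0.2, 0.048, -0.074, 0.033, 0, 0, -1],
  [0.3, 0.048, -0.074, 0.033, 0, 0, -1],
  [0.4, 0.048, -0.074, 0.033, 0, 0, -1],
  [0.5, 0.048, -0.074, 0.033, 0, 0, -1],
  [0.58, 0.048, -0.074, 0.033, 0, 0, -1],
  [0.65, 0.048, -0.074, 0.033, 0, 0, -1],
  [0.7, 0.048, -0.074, 0.033, 0, 0, -1],
  [0.716, 0.048, -0.074, 0.033, 0, 0, -1],
  [0.716, 0.048, -0.074, 0.033, 0, 0, -1],
])

```text
time: 4.22
eef_pos: [0.5336, 0.0607, 0.0693]
ee_rot: [-0.63, 0.321, 0.631, 0.32]
ft_force: [-0.7, 0.2, 0.4]
grip_width: 0.0857
```

Emit:
apply_moves([
  [0, 0, 0, 0, 0, 0, 0.2],
  [0, 0, 0, 0, 0, 0, 0.3],
  [0, 0, 0, 0, 0, 0, 0.4],
  [0, 0, 0, 0, 0, 0, 0.5],
  [0, 0, 0, 0, 0, 0, 0.6],
  [0, 0, 0, 0, 0, 0, 0.8],
  [0, 0, 0, 0, 0, 0, 1],
  [0, 0, 0, 0, 0, 0, 1],
  [0, 0, 0, 0, 0, 0, 1],
  [0, 0, 0, 0, 0, 0, 1],
], squeeze=90)

```text
time: 5.05
eef_pos: [0.5348, 0.0602, 0.0712]
ee_rot: [0.63, -0.321, -0.63, -0.321]
ft_force: [-2.9, 0.6, 5.2]
grip_width: 0.0128
```

Emit:
apply_moves([
  [-0.002, 0, 0, 0, 0, 0, 1],
  [-0.008, 0, 0, 0, 0, 0, 1],
  [-0.016, 0, 0, 0, 0, 0, 1],
  [-0.028, 0, 0, 0, 0, 0, 1],
  [-0.044, 0, 0, 0, 0, 0, 1],
  [-0.06, 0, 0, 0, 0, 0, 1],
  [-0.074, 0, 0, 0, 0, 0, 1],
  [-0.084, 0, 0, 0, 0, 0, 1],
  [-0.09, 0, 0, 0, 0, 0, 1],
  [-0.09, 0, 0, 0, 0, 0, 1],
])

```text
time: 5.88
eef_pos: [0.5348, 0.0601, 0.0934]
ee_rot: [0.631, -0.32, -0.63, -0.321]
ft_force: [0.4, 0.1, -4.3]
grip_width: 0.0129
```

```bash
python3 - <<'E'
from h import *
T=tool(); s=arm.read_state();print(T.round(3).tolist(),s["ft_force"],s["ft_torque"],s["grip_width"])
a=arm.read_camera("wrist")[...,::-1];b=arm.read_camera("side")[150:390,200:520,::-1]
cv2.imwrite("pics/w2.png",np.hstack([cv2.resize(a,(400,300)),cv2.resize(b,(400,300))]))
E
```

```text
[[0.001, -0.808, -0.589, 0.535], [0.0, -0.589, 0.808, 0.06], [-1.0, -0.001, -0.001, 0.093], [0.0, 0.0, 0.0, 1.0]] [ 0.40418703  0.07745695 -4.26099916] [ 0.00083899  0.02896998 -0.0446012 ] 0.012911243397682222
```

View pics/w2.png

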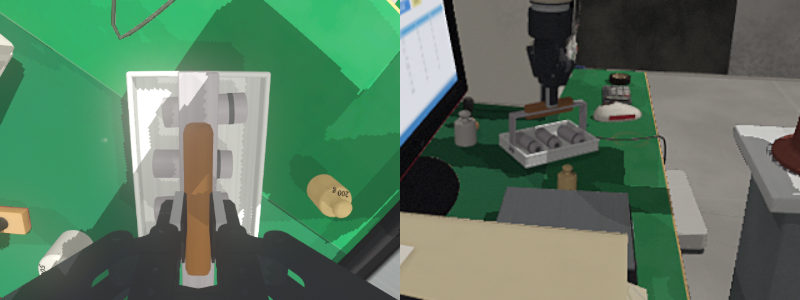

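Lifted level, with all three rollers in the tray. I'll raise it further and carry it smoothly.

Emit:
apply_moves([
  [-0.006, 0, 0, 0, 0, 0, 1],
  [-0.026, 0, 0, 0, 0, 0, 1],
  [-0.06, 0, 0, 0, 0, 0, 1],
  [-0.11, 0, 0, 0, 0, 0, 1],
  [-0.17, 0, 0, 0, 0, 0, 1],
  [-0.23, 0, 0, 0, 0, 0, 1],
  [-0.29, 0, 0, 0, 0, 0, 1],
  [-0.33, 0, 0, 0, 0, 0, 1],
  [-0.355, 0, 0, 0, 0, 0, 1],
  [-0.36, 0, 0, 0, 0, 0, 1],
])

```text
time: 6.82
eef_pos: [0.5355, 0.0601, 0.1852]
ee_rot: [0.631, -0.32, -0.629, -0.321]
ft_force: [-0.1, 0.0, -4.3]
grip_width: 0.0129
```

Emit:
apply_moves([
  [0, -0.001, 0.003, 0, 0, 0, 1],
  [0, -0.005, 0.011, 0, 0, 0, 1],
  [0, -0.012, 0.024, 0, 0, 0, 1],
  [0, -0.021, 0.042, 0, 0, 0, 1],
  [0, -0.032, 0.066, 0, 0, 0, 1],
  [0, -0.046, 0.095, 0, 0, 0, 1],
  [0, -0.063, 0.129, 0, 0, 0, 1],
  [0, -0.082, 0.169, 0, 0, 0, 1],
  [0, -0.104, 0.214, 0, 0, 0, 1],
  [0, -0.128, 0.264, 0, 0, 0, 1],
])

```text
time: 7.65
eef_pos: [0.5212, 0.1336, 0.1829]
ee_rot: [0.63, -0.32, -0.63, -0.321]
ft_force: [-0.2, 0.1, -5.8]
grip_width: 0.0129
```

Emit:
apply_moves([
  [0, -0.026, 0.053, 0, 0, 0, 1],
  [0, -0.051, 0.106, 0, 0, 0, 1],
  [0, -0.077, 0.158, 0, 0, 0, 1],
  [0, -0.103, 0.211, 0, 0, 0, 1],
  [0, -0.128, 0.264, 0, 0, 0, 1],
  [0, -0.154, 0.317, 0, 0, 0, 1],
  [0, -0.18, 0.37, 0, 0, 0, 1],
  [0, -0.206, 0.422, 0, 0, 0, 1],
  [0, -0.231, 0.475, 0, 0, 0, 1],
  [0, -0.257, 0.528, 0, 0, 0, 1],
])

```text
time: 8.48
eef_pos: [0.4949, 0.2786, 0.1828]
ee_rot: [-0.63, 0.32, 0.63, 0.32]
ft_force: [0.3, 0.2, -3.8]
grip_width: 0.0127
```

Emit:
apply_moves([
  [0, -0.024, 0.05, 0, 0, 0, 1],
  [0, -0.046, 0.095, 0, 0, 0, 1],
  [0, -0.065, 0.135, 0, 0, 0, 1],
  [0, -0.082, 0.169, 0, 0, 0, 1],
  [0, -0.096, 0.198, 0, 0, 0, 1],
  [0, -0.108, 0.222, 0, 0, 0, 1],
  [0, -0.117, 0.24, 0, 0, 0, 1],
  [0, -0.123, 0.253, 0, 0, 0, 1],
  [0, -0.127, 0.261, 0, 0, 0, 1],
  [0, -0.128, 0.264, 0, 0, 0, 1],
])

```text
time: 9.32
eef_pos: [0.4827, 0.3491, 0.1828]
ee_rot: [0.63, -0.321, -0.63, -0.321]
ft_force: [-0.2, 0.5, -5.2]
grip_width: 0.0133
```

Emit:
apply_moves([
  [0, 0, 0, 0.01, 0, 0, 1],
  [0, 0, 0, 0.05, 0, 0, 1],
  [0, 0, 0, 0.11, 0, 0, 1],
  [0, 0, 0, 0.19, 0, 0, 1],
  [0, 0, 0, 0.29, 0, 0, 1],
  [0, 0, 0, 0.39, 0, 0, 1],
  [0, 0, 0, 0.48, 0, 0, 1],
  [0, 0, 0, 0.55, 0, 0, 1],
  [0, 0, 0, 0.59, 0, 0, 1],
  [0, 0, 0, 0.6, 0, 0, 1],
])

```text
time: 10.15
eef_pos: [0.4828, 0.3486, 0.1828]
ee_rot: [-0.5, 0.5, 0.5, 0.5]
ft_force: [1.1, 0.3, -4.1]
grip_width: 0.0127
```

```bash
python3 - <<'E'
from h import *
T=tool(); s=arm.read_state();print(T.round(3).tolist(),s["ft_force"],s["ft_torque"],s["grip_width"])
a=arm.read_camera("wrist")
for n in("scale_top","tray","start_face"): print(n,[(np.round(d["centre"],3).tolist(),round(d["confidence"],2)) for d in arm.spot_point("wrist",n)[:2]])
cv2.imwrite("pics/w3.png",a[...,::-1])
E
```

```text
[[0.0, -1.0, 0.001, 0.483], [-0.0, 0.001, 1.0, 0.349], [-1.0, -0.0, -0.0, 0.183], [0.0, 0.0, 0.0, 1.0]] [ 1.05299255  0.27610711 -4.0593738 ] [ 0.00289353 -0.03587787  0.02340431] 0.012668992385097248
scale_top []
tray [([0.481, 0.351, 0.11], 0.81)]
start_face []
```

View pics/w3.png

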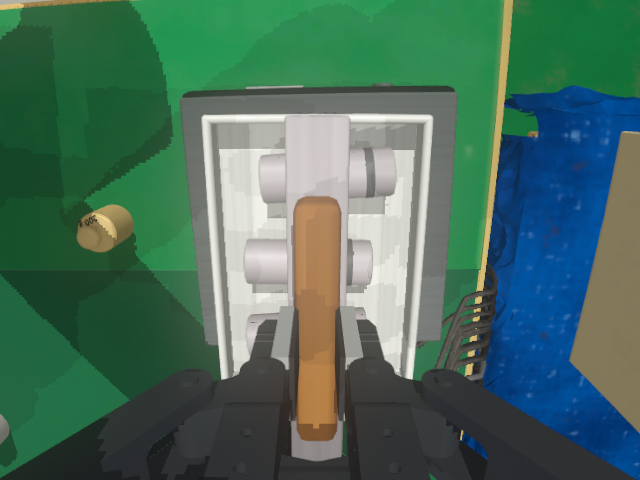

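All three rollers are in the tray, which hangs over the pan. The pan's near corners show at about (183,98) and (456,95), with its sides reaching (207,345) and (440,340).

```bash
python3 - <<'E'
from h import *
T=tool()
for p in((183,98),(456,95),(207,345),(440,340)): print(atz("wrist",p,.05,T))
for p in((203,117),(432,117),(414,375),(224,375)): print("tray",atz("wrist",p,.112+.02,T))
E
```

```text
[0.39662039 0.26371465 0.05      ]
[0.39449296 0.43863875 0.05      ]
[0.57479191 0.26625323 0.05      ]
[0.57036893 0.44309645 0.05      ]
tray [0.40809255 0.29696196 0.132     ]
tray [0.40795747 0.40268231 0.132     ]
tray [0.54561085 0.40384787 0.132     ]
tray [0.54571749 0.2979725  0.132     ]
```

Emit:
apply_moves([
  [0.005, -0.001, 0.001, 0, 0, 0, 1],
  [0.02, -0.004, 0.004, 0, 0, 0, 1],
  [0.045, -0.007, 0.008, 0, 0, 0, 1],
  [0.08, -0.01, 0.012, 0, 0, 0, 1],
  [0.12, -0.01, 0.012, 0, 0, 0, 1],
  [0.155, -0.01, 0.012, 0, 0, 0, 1],
  [0.185, -0.01, 0.012, 0, 0, 0, 1],
  [0.205, -0.01, 0.012, 0, 0, 0, 1],
  [0.218, -0.01, 0.012, 0, 0, 0, 1],
  [0.224, -0.01, 0.012, 0, 0, 0, 1],
])

```text
time: 11.18
eef_pos: [0.4848, 0.3518, 0.1259]
ee_rot: [-0.5, 0.5, 0.5, 0.499]
ft_force: [-1.0, -0.0, -4.3]
grip_width: 0.013
```

Emit:
apply_moves([
  [0.003, 0, 0, 0, 0, 0, 1],
  [0.006, 0, 0, 0, 0, 0, 1],
  [0.009, 0, 0, 0, 0, 0, 1],
  [0.012, 0, 0, 0, 0, 0, 1],
  [0.014, 0, 0, 0, 0, 0, 1],
  [0.016, 0, 0, 0, 0, 0, 1],
  [0.016, 0, 0, 0, 0, 0, 1],
  [0.016, 0, 0, 0, 0, 0, 1],
])

```text
time: 11.85
eef_pos: [0.4851, 0.352, 0.1228]
ee_rot: [0.5, -0.5, -0.5, -0.5]
ft_force: [0.6, -0.7, -3.4]
grip_width: 0.0124
```

Emit:
apply_moves([
  [0.002, 0, 0, 0, 0, 0, 1],
  [0.004, 0, 0, 0, 0, 0, 1],
  [0.004, 0, 0, 0, 0, 0, 1],
  [0.004, 0, 0, 0, 0, 0, 1],
])

```text
time: 12.18
eef_pos: [0.4851, 0.352, 0.1217]
ee_rot: [-0.5, 0.5, 0.5, 0.5]
ft_force: [-0.0, 0.4, -5.6]
grip_width: 0.0126
```

Emit:
apply_moves([
  [0.002, 0, 0, 0, 0, 0, 1],
  [0.004, 0, 0, 0, 0, 0, 1],
  [0.004, 0, 0, 0, 0, 0, 1],
  [0.004, 0, 0, 0, 0, 0, 1],
])

```text
time: 12.52
eef_pos: [0.4852, 0.3521, 0.1212]
ee_rot: [0.5, -0.5, -0.5, -0.5]
ft_force: [-1.3, -0.9, -2.3]
grip_width: 0.0127
```

Emit:
apply_moves([
  [0.002, 0, 0, 0, 0, 0, 1],
  [0.003, 0, 0, 0, 0, 0, 1],
  [0.003, 0, 0, 0, 0, 0, 1],
])

```text
time: 12.77
eef_pos: [0.4852, 0.3521, 0.1212]
ee_rot: [0.5, -0.5, -0.5, -0.5]
ft_force: [-3.5, -2.1, 4.2]
grip_width: 0.0127
```

Emit:
apply_moves([
  [0, 0, 0, 0, 0, 0, 0.7],
  [0, 0, 0, 0, 0, 0, 0.6],
  [0, 0, 0, 0, 0, 0, 0.5],
  [0, 0, 0, 0, 0, 0, 0.3],
  [0, 0, 0, 0, 0, 0, 0.1],
  [0, 0, 0, 0, 0, 0, -0.2],
  [0, 0, 0, 0, 0, 0, -0.5],
  [0, 0, 0, 0, 0, 0, -0.5],
  [0, 0, 0, 0, 0, 0, -0.5],
  [0, 0, 0, 0, 0, 0, -0.5],
])

```text
time: 13.6
eef_pos: [0.4851, 0.352, 0.1201]
ee_rot: [0.5, -0.5, -0.5, -0.5]
ft_force: [-0.6, -0.0, 0.2]
grip_width: 0.0639
```

Emit:
apply_moves([
  [-0.05, 0, 0, 0, 0, 0, -0.5],
  [-0.15, 0, 0, 0, 0, 0, -0.5],
  [-0.25, 0, 0, 0, 0, 0, -0.5],
  [-0.35, 0, 0, 0, 0, 0, -0.5],
  [-0.45, 0, 0, 0, 0, 0, -0.5],
  [-0.52, 0, 0, 0, 0, 0, -0.5],
  [-0.52, 0, 0, 0, 0, 0, -0.5],
])

```text
time: 14.18
eef_pos: [0.4873, 0.3533, 0.2571]
ee_rot: [-0.501, 0.496, 0.499, 0.503]
ft_force: [1.1, 0.1, 1.8]
grip_width: 0.064
```

```bash
python3 - <<'E'
from h import *
T=tool(); s=arm.read_state();print(T.round(3).tolist(),s["qpos"],s["ft_force"],s["grip_width"])
a=arm.read_camera("wrist")
for n in("scale_top","tray","roller_1"): print(n,[(np.round(d["centre"],3).tolist(),round(d["confidence"],2)) for d in arm.spot_point("wrist",n)[:3]])
cv2.imwrite("pics/w4.png",a[...,::-1])
t=np.radians(35)
yw=np.radians(-2.5)
E
```

```text
[[0.009, -1.0, -0.002, 0.487], [0.005, -0.001, 1.0, 0.353], [-1.0, -0.009, 0.005, 0.257], [0.0, 0.0, 0.0, 1.0]] [ 5.03663946e-01 -2.84171040e-02  1.63196553e+00 -4.44691586e-06
  1.52777260e+00 -1.06863763e+00] [1.11393402 0.11006028 1.82368455] 0.06397258607063029
scale_top []
tray [([0.483, 0.357, 0.052], 0.74), ([0.434, 0.358, 0.066], 0.21)]
roller_1 [([0.483, 0.343, 0.066], 0.98), ([0.435, 0.354, 0.064], 0.7), ([0.523, 0.345, 0.068], 0.62)]
```

View pics/w4.png

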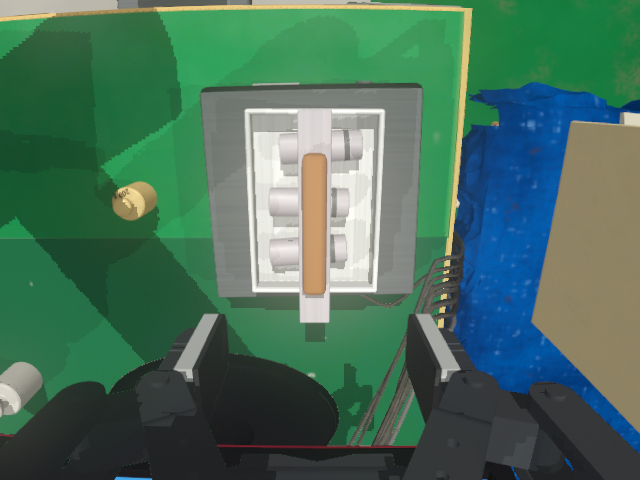

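The tray stands centred on the pan, upright, with three rollers in it; its walls span (247,110)–(380,290) and the pan spans (203,90)–(422,297). Next I'll move to the button with the fingers shut.

Emit:
apply_moves([
  [-0.16, 0, 0, 0, 0, 0, -0.5],
  [-0.16, 0.1, -0.2, 0, 0, 0, 0],
  [-0.16, 0.2, -0.4, 0, 0, 0, 1],
  [-0.16, 0.2, -0.6, 0, 0, 0, 1],
  [-0.16, 0.2, -0.8, 0, 0, 0, 1],
  [-0.16, 0.2, -0.8, 0, 0, 0, 1],
  [-0.16, 0.2, -0.8, 0, 0, 0, 1],
])

```text
time: 14.97
eef_pos: [0.4345, 0.1467, 0.2883]
ee_rot: [-0.499, 0.503, 0.498, 0.5]
ft_force: [-0.8, 0.5, -0.2]
grip_width: -0.0001
```

Emit:
apply_moves([
  [0, 0.15, -0.8, 0, 0, 0, 1],
  [0, 0.15, -0.8, 0, 0, 0, 1],
  [0, 0.15, -0.8, 0, 0, 0, 1],
  [0, 0.15, -0.8, 0, 0, 0, 1],
  [0, 0.15, -0.8, 0, 0, 0, 1],
  [0, 0.15, -0.8, 0, 0, 0, 1],
  [0, 0.15, -0.8, 0, 0, 0, 1],
])

```text
time: 15.55
eef_pos: [0.3975, -0.0493, 0.2885]
ee_rot: [-0.498, 0.501, 0.5, 0.501]
ft_force: [0.8, 0.0, -0.6]
grip_width: 0.0002
```

Emit:
apply_moves([
  [0, 0, -0.8, 0, 0, 0, 1],
  [0, 0, -0.8, 0, 0, 0, 1],
  [0, 0, -0.8, 0, 0, 0, 1],
  [0, 0, -0.8, 0, 0, 0, 1],
  [0, 0, -0.8, 0, 0, 0, 1],
  [0, 0, -0.8, 0, 0, 0, 1],
  [0, 0, -0.8, 0, 0, 0, 1],
  [0, 0, -0.8, 0, 0, 0, 1],
])

```text
time: 16.22
eef_pos: [0.3991, -0.2466, 0.2891]
ee_rot: [-0.5, 0.499, 0.502, 0.499]
ft_force: [-0.6, 0.1, -0.1]
grip_width: -0.0002
```

Emit:
apply_moves([
  [0, 0, 0, 0, 0, -0.1, 1],
  [0, 0, 0, 0, 0, -0.2, 1],
  [0, 0, 0, 0, 0, -0.3, 1],
  [0, 0, 0, 0, 0, -0.4, 1],
  [0, 0, 0, 0, 0, -0.5, 1],
  [0, 0, 0, 0, 0, -0.6, 1],
  [0, 0, 0, 0, 0, -0.7, 1],
  [0, 0, 0, 0, 0, -0.8, 1],
  [0, 0, 0, 0, 0, -0.8, 1],
  [0, 0, 0, 0, 0, -0.8, 1],
])

```text
time: 17.05
eef_pos: [0.3983, -0.2468, 0.2886]
ee_rot: [-0.66, 0.253, 0.255, 0.66]
ft_force: [0.6, 0.3, 0.3]
grip_width: -0.0002
```

```bash
python3 - <<'E'
from h import *
T=tool(); s=arm.read_state();print(T.round(3).tolist(),s["qpos"].round(2),s["ft_force"],s["grip_width"],s["time"])
a=arm.read_camera("wrist")
for n in("start_face",): print(n,[(np.round(d["centre"],3).tolist(),round(d["confidence"],2)) for d in arm.spot_point("wrist",n)[:3]])
cv2.imwrite("pics/w5.png",a[...,::-1])
E
```

```text
[[0.741, -0.671, -0.002, 0.398], [0.002, -0.0, 1.0, -0.247], [-0.671, -0.741, 0.002, 0.289], [0.0, 0.0, 0.0, 1.0]] [-1.18 -0.84  2.32  0.78  1.35 -2.8 ] [0.55316139 0.28891249 0.311904  ] -0.00015692495137768818 17.05
start_face [([0.51, -0.293, 0.099], 0.62)]
```

View pics/w5.png

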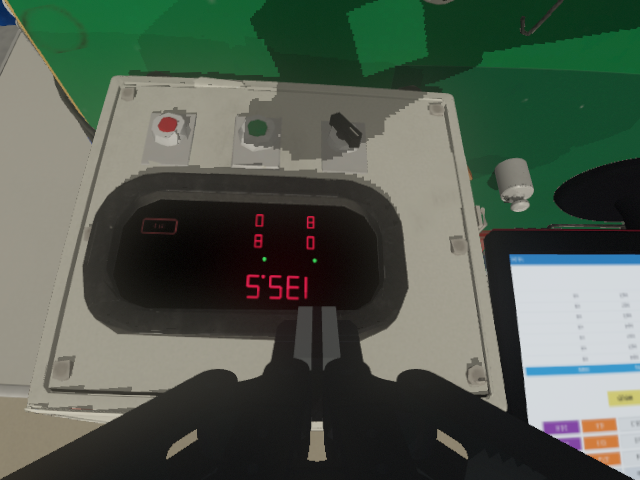

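The button's green cap is at (257,128) in the upside-down view. It's the middle of the three controls, with the red one at (168,127) and the black one at (345,130).

```bash
python3 - <<'E'
from h import *
T=tool(); o,d=ray("wrist",(257,128),T)
for x in(.51,.512,.515): print(o+d*(x-o[0])/d[0])
im=arm.read_camera("top");
o2,d2=ray("wrist",(168,127),T);o3,d3=ray("wrist",(345,130),T)
print(o2+d2*(.512-o2[0])/d2[0],o3+d3*(.512-o3[0])/d3[0])
# pre-press: contact corner at TCP+11x-11y ; 25 mm before the face
c=.011*T[:3,0]-.011*T[:3,1]; P=np.array([.512,-.295,.096])-c
for back in(.03,0): q=P-[back,0,0]; print(back,q, T[:3,:3].T@(q-T[:3,3])/.25)
E
```

```text
[ 0.51       -0.2952738   0.10434597]
[ 0.512      -0.29562226  0.10265636]
[ 0.515      -0.29614494  0.10012193]
[ 0.512      -0.37006982  0.10080481] [ 0.512      -0.22339798  0.10460019]
0.03 [ 0.46646446 -0.29506017  0.09519791] [ 0.72460353  0.40350733 -0.19073187]
0 [ 0.49646446 -0.29506017  0.09519791] [ 0.81371832  0.32314349 -0.19118782]
```

Emit:
apply_moves([
  [0.1, 0.06, -0.03, 0, 0, 0, 1],
  [0.2, 0.12, -0.06, 0, 0, 0, 1],
  [0.3, 0.18, -0.09, 0, 0, 0, 1],
  [0.36, 0.2, -0.095, 0, 0, 0, 1],
  [0.36, 0.2, -0.095, 0, 0, 0, 1],
  [0.36, 0.2, -0.095, 0, 0, 0, 1],
])

```text
time: 17.7
eef_pos: [0.4329, -0.271, 0.193]
ee_rot: [0.66, -0.252, -0.255, -0.66]
ft_force: [-0.1, -0.8, 0.6]
grip_width: 0.0
```

```bash
python3 - <<'E'
from h import *
T=tool(); s=arm.read_state();print(T.round(3).tolist(),s["qpos"].round(2),s["ft_force"])
P=np.array([.512,-.295,.097])-.011*T[:3,0]+.011*T[:3,1]
for b in(.02,0): print(T[:3,:3].T@(P-[b,0,0]-T[:3,3])/.25)
E
```

```text
[[0.743, -0.67, -0.004, 0.433], [0.004, -0.002, 1.0, -0.271], [-0.67, -0.743, 0.001, 0.193], [0.0, 0.0, 0.0, 1.0]] [-1.11 -0.61  2.35  0.84  1.12 -2.96] [-0.14898185 -0.80584586  0.62536417]
[ 0.38828876  0.17093059 -0.09746091]
[ 0.44769103  0.11734656 -0.09780875]
```

Emit:
apply_moves([
  [0, 0, -0.05, 0, 0, 0.07, 1],
  [0.05, 0.03, -0.098, 0, 0, 0.13, 1],
  [0.12, 0.06, -0.098, 0, 0, 0.13, 1],
  [0.18, 0.08, -0.098, 0, 0, 0.13, 1],
  [0.18, 0.08, -0.098, 0, 0, 0.13, 1],
])

```text
time: 18.12
eef_pos: [0.4528, -0.2957, 0.1476]
ee_rot: [0.641, -0.297, -0.299, -0.641]
ft_force: [0.4, 0.9, -0.3]
grip_width: 0.0001
```

```bash
cat > st.py <<'E'
from h import *
T=tool(); s=arm.read_state();print(T.round(3).tolist(),s["qpos"].round(2),s["ft_force"])
P=np.array([.512,-.295,.097])-.011*T[:3,0]+.011*T[:3,1]
for b in(.02,0,-.005): print(T[:3,:3].T@(P-[b,0,0]-T[:3,3])/.25)
E
python3 st.py
```

```text
[[0.645, -0.764, -0.004, 0.453], [0.003, -0.002, 1.0, -0.296], [-0.764, -0.645, 0.001, 0.148], [0.0, 0.0, 0.0, 1.0]] [-1.03 -0.41  2.26  0.71  1.02 -2.9 ] [ 0.35189108  0.87652378 -0.29836072]
[0.21179172 0.05460693 0.00207763]
[ 0.26336928 -0.00654596  0.00179473]
[ 0.27626367 -0.02183418  0.001724  ]
```

Emit:
apply_moves([
  [0.06, 0.02, 0, 0, 0, 0, 1],
  [0.12, 0.035, 0, 0, 0, 0, 1],
  [0.17, 0.05, 0, 0, 0, 0, 1],
  [0.21, 0.055, 0, 0, 0, 0, 1],
  [0.212, 0.055, 0, 0, 0, 0, 1],
  [0.212, 0.055, 0, 0, 0, 0, 1],
])

```text
time: 18.62
eef_pos: [0.4763, -0.2968, 0.1002]
ee_rot: [0.642, -0.297, -0.298, -0.641]
ft_force: [-1.1, -0.4, 0.0]
grip_width: 0.0001
```

```bash
python3 st.py; python3 - <<'E'
from h import *
a=arm.read_camera("wrist")[...,::-1]
cv2.imwrite("pics/w6.png",a)
print(arm.spot_point("wrist","start_face")[:1])
E
```

```text
[[0.646, -0.763, -0.002, 0.476], [0.0, -0.002, 1.0, -0.297], [-0.763, -0.646, -0.001, 0.1], [0.0, 0.0, 0.0, 1.0]] [-0.98 -0.28  2.25  0.76  0.89 -2.96] [-1.11404499 -0.43227983  0.04677503]
[0.0064181  0.00441824 0.00707709]
[ 0.05813437 -0.05661783  0.00691654]
[ 0.07106344 -0.07187684  0.0068764 ]
[]
```

View pics/w6.png

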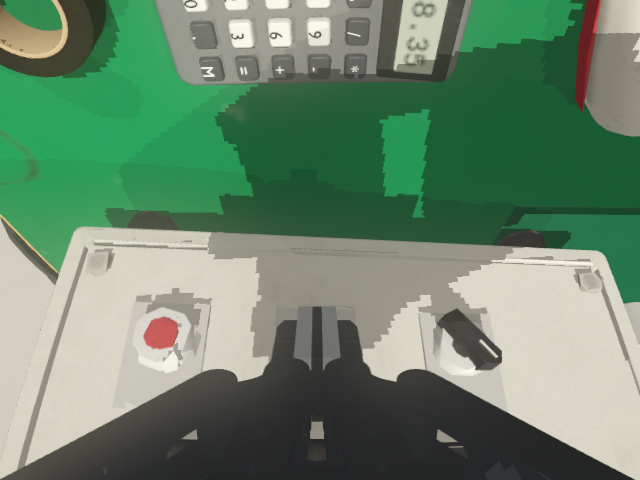

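Emit:
apply_moves([
  [0.012, -0.008, 0.006, 0, 0, 0, 1],
  [0.022, -0.018, 0.006, 0, 0, 0, 1],
  [0.032, -0.028, 0.006, 0, 0, 0, 1],
  [0.042, -0.038, 0.006, 0, 0, 0, 1],
  [0.05, -0.046, 0.006, 0, 0, 0, 1],
  [0.05, -0.046, 0.006, 0, 0, 0, 1],
  [0.05, -0.046, 0.006, 0, 0, 0, 1],
])

```text
time: 19.3
eef_pos: [0.4928, -0.2946, 0.0961]
ee_rot: [0.642, -0.297, -0.298, -0.641]
ft_force: [0.4, 0.1, -0.1]
grip_width: 0.0001
```

Emit:
apply_moves([
  [0.003, -0.003, 0, 0, 0, 0, 1],
  [0.006, -0.006, 0, 0, 0, 0, 1],
  [0.008, -0.009, 0, 0, 0, 0, 1],
  [0.008, -0.009, 0, 0, 0, 0, 1],
])

```text
time: 19.63
eef_pos: [0.4957, -0.2947, 0.0962]
ee_rot: [0.642, -0.297, -0.298, -0.641]
ft_force: [-1.5, -0.3, 0.4]
grip_width: -0.0001
```

Emit:
apply_moves([
  [0.003, -0.003, 0, 0, 0, 0, 1],
  [0.006, -0.007, 0, 0, 0, 0, 1],
  [0.006, -0.007, 0, 0, 0, 0, 1],
  [0.006, -0.007, 0, 0, 0, 0, 1],
])

```text
time: 19.97
eef_pos: [0.498, -0.2947, 0.0961]
ee_rot: [0.642, -0.297, -0.298, -0.641]
ft_force: [-0.3, -0.2, -0.6]
grip_width: 0.0001
```

Emit:
apply_moves([
  [0.003, -0.003, 0, 0, 0, 0, 1],
  [0.006, -0.007, 0, 0, 0, 0, 1],
  [0.006, -0.007, 0, 0, 0, 0, 1],
  [0.006, -0.007, 0, 0, 0, 0, 1],
])

```text
time: 20.3
eef_pos: [0.5003, -0.2947, 0.0961]
ee_rot: [0.642, -0.297, -0.298, -0.641]
ft_force: [1.3, 0.7, -0.0]
grip_width: -0.0003
```

Emit:
apply_moves([
  [0.003, -0.003, 0, 0, 0, 0, 1],
  [0.006, -0.007, 0, 0, 0, 0, 1],
  [0.006, -0.007, 0, 0, 0, 0, 1],
  [0.006, -0.007, 0, 0, 0, 0, 1],
])

```text
time: 20.63
eef_pos: [0.5026, -0.2947, 0.0961]
ee_rot: [0.642, -0.297, -0.298, -0.641]
ft_force: [-0.1, 0.9, -0.3]
grip_width: 0.0001
```

Emit:
apply_moves([
  [0.003, -0.003, 0, 0, 0, 0, 1],
  [0.006, -0.007, 0, 0, 0, 0, 1],
  [0.006, -0.007, 0, 0, 0, 0, 1],
  [0.006, -0.007, 0, 0, 0, 0, 1],
])

```text
time: 20.97
eef_pos: [0.5049, -0.2947, 0.0961]
ee_rot: [0.642, -0.297, -0.298, -0.641]
ft_force: [-0.4, 0.8, -0.5]
grip_width: 0.0002
```

Emit:
apply_moves([
  [-0.02, -0.008, 0, 0, 0, 0, 1],
  [-0.019, -0.009, 0, 0, 0, 0, 1],
  [-0.016, -0.013, 0, 0, 0, 0, 1],
  [-0.016, -0.013, 0, 0, 0, 0, 1],
])

```text
time: 21.3
eef_pos: [0.5049, -0.2949, 0.1016]
ee_rot: [0.642, -0.297, -0.298, -0.641]
ft_force: [-0.1, 0.2, -0.4]
grip_width: 0.0
```

```bash
python3 st.py; python3 - <<'E'
from h import *
a=arm.read_camera("wrist")[200:440,160:480,::-1]; b=arm.read_camera("side")[150:310,250:450,::-1]
cv2.imwrite("pics/w7.png",np.hstack([cv2.resize(a,(400,300)),cv2.resize(b,(375,300))]))
print(arm.spot_point("side","start_face")[:1])
E
```

```text
[[0.646, -0.764, -0.001, 0.505], [0.001, -0.001, 1.0, -0.295], [-0.764, -0.646, -0.0, 0.102], [0.0, 0.0, 0.0, 1.0]] [-0.92 -0.23  2.2   0.76  0.85 -2.92] [-0.08406223  0.20226567 -0.43854421]
[-0.06336728  0.09530615 -0.00040872]
[-0.01170608  0.03422334 -0.00051714]
[ 0.00120922  0.01895264 -0.00054425]
[{'centre': [0.4389, 0.3601, 0.061], 'confidence': 0.42}]
```

View pics/w7.png

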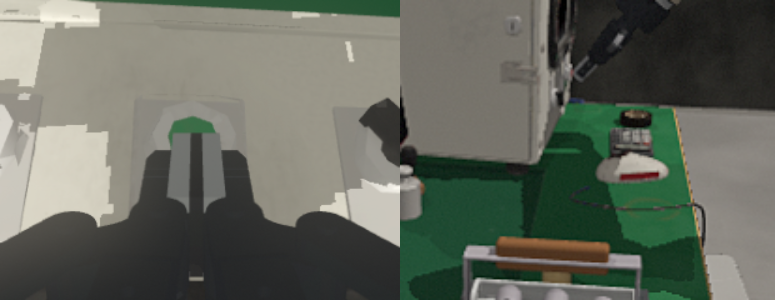

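The fingertips sit centred on the green cap and still short of it, at about (195,130) in the crop. I'll keep pushing along +x.

Emit:
apply_moves([
  [0.003, -0.003, 0, 0, 0, 0, 1],
  [0.006, -0.007, 0, 0, 0, 0, 1],
  [0.006, -0.007, 0, 0, 0, 0, 1],
  [0.006, -0.007, 0, 0, 0, 0, 1],
])

```text
time: 21.78
eef_pos: [0.5071, -0.2947, 0.1012]
ee_rot: [0.642, -0.297, -0.298, -0.641]
ft_force: [0.2, 1.0, 0.4]
grip_width: 0.0002
```

Emit:
apply_moves([
  [0.003, -0.003, 0, 0, 0, 0, 1],
  [0.006, -0.007, 0, 0, 0, 0, 1],
  [0.006, -0.007, 0, 0, 0, 0, 1],
  [0.006, -0.007, 0, 0, 0, 0, 1],
])

```text
time: 22.12
eef_pos: [0.5094, -0.2947, 0.1012]
ee_rot: [0.642, -0.297, -0.298, -0.641]
ft_force: [0.6, -1.0, 0.1]
grip_width: 0.0005
```

Emit:
apply_moves([
  [0.003, -0.003, 0, 0, 0, 0, 1],
  [0.006, -0.007, 0, 0, 0, 0, 1],
  [0.006, -0.007, 0, 0, 0, 0, 1],
  [0.006, -0.007, 0, 0, 0, 0, 1],
])

```text
time: 22.45
eef_pos: [0.5117, -0.2947, 0.1012]
ee_rot: [0.642, -0.297, -0.298, -0.641]
ft_force: [-0.7, -1.2, 0.4]
grip_width: -0.0001
```

Emit:
apply_moves([
  [0.003, -0.003, 0, 0, 0, 0, 1],
  [0.006, -0.007, 0, 0, 0, 0, 1],
  [0.006, -0.007, 0, 0, 0, 0, 1],
  [0.006, -0.007, 0, 0, 0, 0, 1],
])

```text
time: 22.78
eef_pos: [0.514, -0.2947, 0.1012]
ee_rot: [0.642, -0.297, -0.298, -0.641]
ft_force: [-0.1, -0.2, -0.0]
grip_width: 0.0003
```

Emit:
apply_moves([
  [0.003, -0.003, 0, 0, 0, 0, 1],
  [0.006, -0.007, 0, 0, 0, 0, 1],
  [0.006, -0.007, 0, 0, 0, 0, 1],
  [0.006, -0.007, 0, 0, 0, 0, 1],
])

```text
time: 23.12
eef_pos: [0.5163, -0.2947, 0.1012]
ee_rot: [0.642, -0.297, -0.298, -0.641]
ft_force: [-0.1, 0.7, -0.2]
grip_width: 0.0002
```

```bash
python3 - <<'E'
from h import *
T=tool()
a=arm.read_camera("wrist")[220:400,200:440,::-1]; b=arm.read_camera("side")[150:240,290:410,::-1]
cv2.imwrite("pics/w8.png",np.hstack([cv2.resize(a,(400,300)),cv2.resize(b,(400,300),interpolation=cv2.INTER_CUBIC)]))
# project the predicted tip (TCP+11mm x) and estimated cap centre into side & wrist
def proj(cam,P,pose=None):
    c=cal(cam);f=240/np.tan(np.radians(c["vfov"])/2);M=np.array(c["cam_to_world"]) if pose is None else pose@c["hand_eye"]
    q=np.linalg.inv(M)@np.r_[P,1];p=q[:2]/q[2];r=1+c["k1"]*(p@p);return p*r*f+[c["cx"],c["cy"]]
tip=T[:3,3]+.011*T[:3,0]
for P in(tip,[.512,-.295,.096],[.523,-.295,.096]): print(P,"side",proj("side",P),"wrist",proj("wrist",P,T))
E
```

```text
[ 0.52342948 -0.29466537  0.09276928] side [334.18104782 195.22462338] wrist [315.06021306 303.11651191]
[0.512, -0.295, 0.096] side [338.04059932 194.31039253] wrist [314.12796458 298.262789  ]
[0.523, -0.295, 0.096] side [334.36042478 194.15612021] wrist [314.2349705  309.77930581]
```

View pics/w8.png

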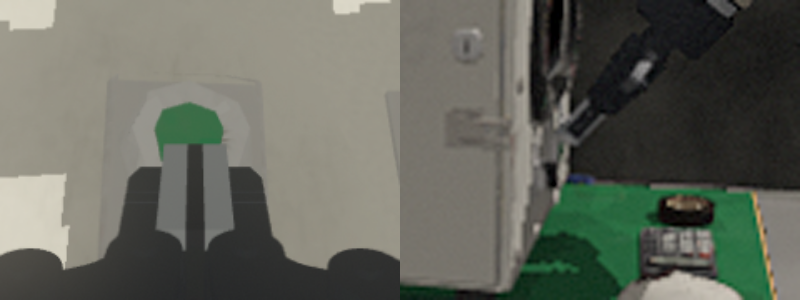

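The tips aren't touching yet and sit slightly above the cap centre. I'll lower 5 mm and continue pushing.

Emit:
apply_moves([
  [0.008, 0.006, 0, 0, 0, 0, 1],
  [0.015, 0.013, 0, 0, 0, 0, 1],
  [0.015, 0.013, 0, 0, 0, 0, 1],
])

```text
time: 23.47
eef_pos: [0.5159, -0.2943, 0.0953]
ee_rot: [-0.641, 0.297, 0.299, 0.641]
ft_force: [0.4, 0.2, -0.0]
grip_width: -0.0003
```

Emit:
apply_moves([
  [0.003, -0.003, 0, 0, 0, 0, 1],
  [0.006, -0.007, 0, 0, 0, 0, 1],
  [0.006, -0.007, 0, 0, 0, 0, 1],
  [0.006, -0.007, 0, 0, 0, 0, 1],
])

```text
time: 23.8
eef_pos: [0.5187, -0.2947, 0.0963]
ee_rot: [0.642, -0.297, -0.298, -0.641]
ft_force: [0.2, 0.5, -0.8]
grip_width: -0.0004
```

Emit:
apply_moves([
  [0.003, -0.003, 0, 0, 0, 0, 1],
  [0.006, -0.007, 0, 0, 0, 0, 1],
  [0.006, -0.007, 0, 0, 0, 0, 1],
  [0.006, -0.007, 0, 0, 0, 0, 1],
])

```text
time: 24.13
eef_pos: [0.5209, -0.2947, 0.0962]
ee_rot: [0.642, -0.297, -0.298, -0.641]
ft_force: [-0.3, -0.4, 1.1]
grip_width: -0.0
```

Emit:
apply_moves([
  [0.003, -0.003, 0, 0, 0, 0, 1],
  [0.006, -0.007, 0, 0, 0, 0, 1],
  [0.006, -0.007, 0, 0, 0, 0, 1],
  [0.006, -0.007, 0, 0, 0, 0, 1],
])

```text
time: 24.47
eef_pos: [0.523, -0.2949, 0.0961]
ee_rot: [0.642, -0.297, -0.298, -0.641]
ft_force: [-3.7, -1.6, 1.8]
grip_width: -0.0002
```

Emit:
apply_moves([
  [0.003, -0.003, 0, 0, 0, 0, 1],
  [0.006, -0.007, 0, 0, 0, 0, 1],
  [0.006, -0.007, 0, 0, 0, 0, 1],
  [0.006, -0.007, 0, 0, 0, 0, 1],
])

```text
time: 24.8
eef_pos: [0.5251, -0.295, 0.096]
ee_rot: [0.642, -0.298, -0.298, -0.641]
ft_force: [-6.7, 0.2, 2.9]
grip_width: 0.0001
```

```bash
python3 st.py; python3 - <<'E'
from h import *
a=arm.read_camera("wrist")[220:400,200:440,::-1]; b=arm.read_camera("top")[220:280,400:480,::-1]
cv2.imwrite("pics/w9.png",np.hstack([cv2.resize(a,(400,300)),cv2.resize(b,(400,300),interpolation=cv2.INTER_CUBIC)]))
for n in("start_face","indicator"):print(n,arm.spot_point("wrist",n)[:2],arm.spot_point("top",n)[:2])
E
```

```text
[[0.645, -0.764, -0.001, 0.525], [0.0, -0.001, 1.0, -0.295], [-0.764, -0.645, -0.001, 0.096], [0.0, 0.0, 0.0, 1.0]] [-0.89 -0.17  2.17  0.76  0.81 -2.9 ] [-6.73291748  0.20515704  2.92728925]
[-1.32348955e-01  1.42483795e-01  9.80116211e-05]
[-8.07592256e-02  8.13406154e-02 -8.91970818e-06]
[-6.78617932e-02  6.60548205e-02 -3.56525405e-05]
start_face [{'centre': [0.5091, -0.2962, 0.0998], 'confidence': 0.69}] [{'centre': [0.5096, -0.295, 0.0946], 'confidence': 0.78}]
indicator [{'centre': [0.6562, -0.2904, 0.0015], 'confidence': 0.65}] [{'centre': [0.4911, 0.3527, 0.1281], 'confidence': 0.69}, {'centre': [0.4043, -0.2973, 0.0001], 'confidence': 0.42}]
```

View pics/w9.png

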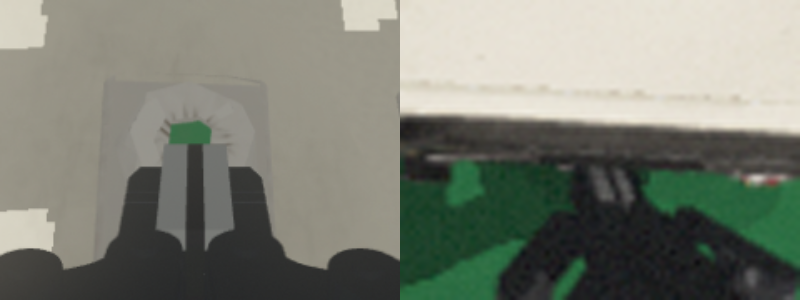

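Contact: the force rises like a spring, 3.7 then 6.7 N, and the green cap is sinking into its collar in the image. I'll push the rest of the way in.

Emit:
apply_moves([
  [0.003, -0.003, 0, 0, 0, 0, 1],
  [0.005, -0.006, 0, 0, 0, 0, 1],
  [0.005, -0.006, 0, 0, 0, 0, 1],
  [0.005, -0.006, 0, 0, 0, 0, 1],
])

```text
time: 25.43
eef_pos: [0.5256, -0.295, 0.0956]
ee_rot: [0.642, -0.298, -0.3, -0.64]
ft_force: [-23.8, 0.4, 11.7]
grip_width: 0.0003
```

Emit:
apply_moves([
  [0.002, -0.002, 0, 0, 0, 0, 1],
  [0.003, -0.003, 0, 0, 0, 0, 1],
  [0.003, -0.003, 0, 0, 0, 0, 1],
  [0.003, -0.003, 0, 0, 0, 0, 1],
])

```text
time: 25.77
eef_pos: [0.5259, -0.2951, 0.0954]
ee_rot: [0.642, -0.298, -0.3, -0.64]
ft_force: [-34.7, 2.2, 17.6]
grip_width: 0.0
```

Bottomed against the stop at the travel expected for 4 mm. Now I'll retreat straight back and then up.

Emit:
apply_moves([
  [-0.013, 0.015, 0, 0, 0, 0, 1],
  [-0.04, 0.046, 0, 0, 0, 0, 1],
  [-0.08, 0.092, 0, 0, 0, 0, 1],
  [-0.13, 0.15, 0, 0, 0, 0, 1],
  [-0.2, 0.2, 0, 0, 0, 0, 1],
  [-0.3, 0.15, 0, 0, 0, 0, 1],
  [-0.45, 0.08, 0, 0, 0, 0, 1],
  [-0.6, 0, 0, 0, 0, 0, 1],
  [-0.7, -0.05, 0, 0, 0, 0, 1],
  [-0.7, -0.05, 0, 0, 0, 0, 1],
])

```text
time: 26.6
eef_pos: [0.4261, -0.2977, 0.2472]
ee_rot: [0.646, -0.297, -0.293, -0.639]
ft_force: [0.4, -0.6, 1.0]
grip_width: 0.0
```

Emit:
apply_moves([
  [-0.05, 0, 0, 0, 0, 0, 1],
  [-0.05, 0, 0, 0, 0, 0, 1],
  [-0.05, 0, 0, 0, 0, 0, 1],
  [-0.05, 0, 0, 0, 0, 0, 1],
])

```text
time: 26.93
eef_pos: [0.417, -0.2944, 0.2461]
ee_rot: [-0.641, 0.297, 0.299, 0.642]
ft_force: [-0.3, -1.1, 0.2]
grip_width: 0.0
```

```bash
python3 st.py; python3 - <<'E'
from h import *
a=arm.read_camera("wrist")[...,::-1]; b=arm.read_camera("top")[...,::-1]
cv2.imwrite("pics/w10.png",np.hstack([cv2.resize(a,(400,300)),cv2.resize(b[150:350,100:500],(400,300))]))
print("start",arm.spot_point("wrist","start_face")[:1])
arm.read_camera("side")
for n in("tray","mid_weight","big_weight","mouse","tape","stamp","calculator","roller_1"):
  print(n,[(np.round(d["centre"],3).tolist(),round(d["confidence"],2)) for c in("top","side") for d in arm.spot_point(c,n)[:3]])
E
```

```text
[[0.645, -0.764, -0.002, 0.417], [0.002, -0.0, 1.0, -0.294], [-0.764, -0.645, 0.001, 0.246], [0.0, 0.0, 0.0, 1.0]] [-1.11 -0.6   2.21  0.66  1.25 -2.81] [-0.34888922 -1.10735839  0.19376756]
[ 0.60530759  0.19945453 -0.0037583 ]
[ 0.65691537  0.13832662 -0.00388517]
[ 0.66981731  0.12304465 -0.00391689]
start [{'centre': [0.5101, -0.2941, 0.1004], 'confidence': 0.6}]
tray [([0.485, 0.354, 0.054], 0.91), ([0.487, 0.352, 0.05], 0.8)]
mid_weight [([0.495, 0.182, -0.002], 0.7), ([0.404, -0.162, -0.003], 0.64), ([0.395, -0.408, 0.004], 0.71), ([0.492, 0.182, 0.001], 0.52)]
big_weight [([0.705, 0.016, 0.003], 0.8), ([0.705, 0.013, 0.004], 0.89), ([0.397, -0.406, 0.003], 0.66)]
mouse [([0.404, -0.158, -0.002], 0.84), ([0.705, 0.014, 0.002], 0.36), ([0.403, -0.161, 0.002], 0.57)]
tape [([0.396, -0.405, 0.001], 0.94), ([0.396, -0.405, 0.004], 0.63)]
stamp [([0.717, -0.064, -0.001], 0.5), ([0.397, -0.407, 0.003], 0.71), ([0.713, -0.065, 0.001], 0.63)]
calculator [([0.404, -0.295, -0.001], 0.65), ([0.404, -0.299, 0.002], 0.69), ([0.394, -0.407, 0.002], 0.69)]
roller_1 [([0.523, 0.348, 0.067], 0.63), ([0.485, 0.348, 0.069], 0.62), ([0.44, 0.354, 0.062], 0.51), ([0.48, 0.355, 0.068], 0.89), ([0.439, 0.358, 0.062], 0.62), ([0.526, 0.351, 0.066], 0.57)]
```

View pics/w10.png

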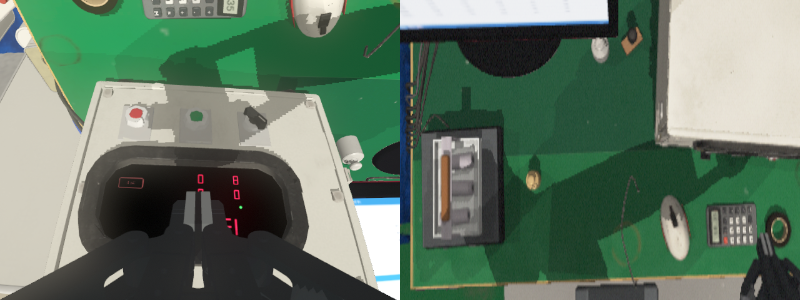

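The final check shows the tray centred on the pan with all three rollers, the bystanders unmoved, and the arm free of everything. I'm handing the job in.

```bash
python3 -c "
from workcell import arm
print(arm.job_done())"
```

```text
the job is handed in; nothing more can be done
None
```

The tray stands in the middle of the scale pan with all three rollers in it. I then pressed the start button to its stop and left it. The job was handed in at about 27 s of the 64 s allowed.

**Tray:** I lifted it by the wooden grip, carried it level, turned it square to the pan, lowered it until the wrist force showed contact, and let go. The last pictures put its centre at about (0.486, 0.353), within about 2 mm of the pan centre I measured at (0.4855, 0.3527).

**Start button:** I pressed it with shut, tilted fingers after the tray was down. The force rose like a spring (3.7, then 6.7 N) over about 4 mm, and the cap visibly sank into its collar. It then met a hard stop, where the wrist read about 39 N in all, so close to the 40 N limit. I backed straight off.

**Bystanders:** The mouse, weights, tape, calculator and stamp all read within about 5 mm of where they started, which is the accuracy of the network readings.

**What disagreed:**
- **Contact point:** the fingers met the button about 10–15 mm farther along than the estimated face position and the 11 mm fingertip figure predicted.
- **Button press:** I could not read the button's travel directly. That it was fully in rests on the force, the travel and the camera view.

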